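# Fit the clean filter in the hydroponic garden

### The job

Fit the clean white filter cassette from the drip rack into the filter slot in the deck of the black garden tank: push it down through the slot until it is fully home with its flange flat on the blue bezel. Then start the pump by pressing the green-marked end of the rocker switch fully down, and let go. Leave the two stained brown filters and the other things on the table where they are.

Things in the scene. Friction and masses are not known exactly. Their poses are not given: they have to be found in the camera images.
- clean_filter_c (a point): Centre (half-way up) of the clean filter: all white, about 180 g, 135 mm tall, standing upright. From below: plate 84 wide x 12 thick x 95 mm tall, its lowest 12 mm tapering to 76 x 6 mm; flange 102 x 24 x 6 mm; pull tab 44 wide x 12 thick x 34 mm tall, the part to grip. Axes: x through the thickness, y along the width, z up. Either face may lead. It stands in any of the rack's three bays.
- clean_tab (a point): Centre of the clean filter's pull tab, 50.5 mm above the cassette's centre; the tab reaches 17 mm above and below this point, and the flange's upper side is at its foot. Same axes as the cassette.
- clean_seat (a point): Centre of the underside of the clean filter's flange, 23 mm below the tab's centre and 95 mm above the cassette's lower end. Same axes as the cassette. It coincides with slot when the filter is home.
- slot (a point): Centre of the filter slot at its bezel's top face. An upright passage 16 (x) by 88 mm (y), 2 mm wider than the plate on every side, with guide channels for its edges down to 90 mm below. The blue bezel is 50 x 124 mm, 6 mm proud of the deck. A sprung dark rubber flap closes it 22 mm below the bezel's top; the plate pushes it aside, which takes about 3 to 4 N, more than the filter's weight. Axes: x across, y along the slot, z up.
- garden: Black tank, 280 (its x) by 440 mm (its y), deck 130 mm high, fixed. Origin on the table under its centre, z up, axes as the slot's. The slot is 85 mm to -x and 135 mm to -y of it, the rocker switch 45 mm to +x and 135 mm to -y; the +y part of the deck has nine white net-cup collars (4 mm high), seedlings up to 45 mm tall, and an 18 mm high mast socket at x +113, y +25 mm.
- switch_press (a point): Point to press: on top of the raised, green-marked half of the white rocker, 19 mm from its axis; moves with it. The rocker is 56 mm long along the tank's x, 34 mm wide, on a grey pod 84 x 62 mm, 14 mm high on the deck. The green-marked half is on the tank's +x side. Pressed here it needs about 2 N, sinks about 6 mm, then meets a hard stop with that half level, 10 mm above the pod's top.
- pump_switch (a joint): Rocker angle (rad): 0 off (green-marked end up), 0.34 fully on (green-marked end down, level). It stays where it is left (friction).
- rack: Green drip tray with steel wire hoops, 270 (its x) by 135 mm (its y), rim 18 mm high, fixed. Origin on the table under its centre. Three bays 80 mm apart along its x, each with a filter standing on the tray floor (4 mm up), thickness along x, between two hoops 66 mm high with about 2 mm play on each side. One filter is white, two are brown.
- stained_a_c (a point): Centre of a stained brown filter, same shape as the clean one, in another bay. Leave it.
- stained_b_c (a point): Centre of the other stained brown filter. Leave it.
- nutrient_a: White bottle with green label, 48 mm wide, 150 mm tall, standing; origin under its centre.
- nutrient_b: Tan bottle with white label, 48 mm wide, 150 mm tall, standing; origin under its centre.
- red_bowl: Red bowl, 170 mm wide, 60 mm high; origin under its centre.
- net_cup: Small white cup, 56 mm wide, 55 mm high; origin under its centre.
- measuring_cup: Clear measuring cup with a handle, 72 mm wide, 85 mm high; origin under its centre.
- ph_meter: Yellow hand-held meter with black cap lying flat, 148 x 34 x 20 mm; origin under its middle.
- scoop: Spoon-shaped scoop lying flat, 170 mm long; origin under its middle.

How it is judged:
By the outcome, as a careful person would: the job done as asked, in the order asked, and still so for the second after the job is handed in, with the robot touching nothing.
It also fails if it takes over 56 s, if anything falls off the work surface, if the arm or the gripper's body presses on something with over 40 N, if the wrist force passes 120 N, or if a joint passes its speed limit or range.

### The arm

A 6-joint arm with a two-finger parallel gripper is mounted at the origin on the work surface. World frame = base frame: x ahead of the robot, y to its left, z up, the work surface at z = 0. Lengths are in m, angles in rad, forces in N, time in s.
With the tool pointing down it reaches from about 0.3 to 0.825 m from the base axis. Payload 5.4 kg.
Tool frame: the origin (TCP) lies on the mounting face of the last link; the fingertips stand 190 mm ahead of it and the grasp point (between the pads) lies 171 mm ahead of it; z points along the fingers, y is the direction in which the jaws open and shut (so a half turn about z gives the same grasp; the last joint's range is limited). The gripper opens to 92 mm and grips with 3 to 60 N. Pads are 20 mm wide; open, the fingers measure 128 mm over their backs; the gripper's body (75 mm by 189 mm) begins 69 mm behind the grasp point.
Start: joints at [-1.356, 0.158, 1.597, -0, 1.386, -0.21], TCP at [0.237, -0.524, 0.405] pointing down, gripper open.
Joint ranges: [-2.91, 2.91], [-0.94, 2.29], [0.18, 2.7], [-1.29, 4.43], [0.17, 2.64], [-3, 3]. Speed limits (rad/s): [2.57, 2.57, 3.14, 3.14, 3.14, 3.14].

### API

Orientations are given as a unit quaternion [w, x, y, z].
In Python, from workcell import manip, snapshot, get_calibration, finder gives the robot as it stands.
- The arm moves only by the shell command python3 -m crank 'ROWS' [FORCE]. ROWS is a JSON object of lists of equal length, an entry for each row: "dp": the shift along the tool's x, y, z in mm, a list of three; "turn": the turn, a rotation vector about the tool's x, y, z in rad, a list of three; "claw": the opening, from 0 (shut) to 1 (fully open). A call has 1 to 20 rows; each row is the pose to reach, as a shift and turn from the pose measured when the call began, along the tool's axes at that moment; what a row does not reach only later rows make up. A row lasts 1/8 s, in which the tool goes at most 62.5 mm and 10.7 degrees, less where a joint would pass 70% of its speed; a pose out of reach is approached as far as the arm can. A call with a gripper value outside its range is refused whole. The fingers move at their own pace and stop on an object; FORCE is the grip in N (left out, the last holds). Time passes only in rows, so rows that repeat a pose let the fingers close. It gives the time, the measured TCP pose, the force and the opening at its end, in the units of the state.
- manip.observe(): the state, without advancing time (a new reading comes with each control period).
- snapshot(name): name is "side" or "top"; returns (picture, depth): 400x640x3 uint8, red, green, blue; 400x640 float32, m along the optical axis (not along the pixel's ray), 0 where there is no reading.
- get_calibration(name): a dict with "vfov" (degrees; the focal length in pixels is half the picture's height over the tangent of half this angle, whatever the lens; pixels are square), "cx", "cy" (the principal point, pixels), "dist" ([k1, k2, p1, p2, k3] as OpenCV has them; the pictures are not rectified), "R" (3x3) and "t" (3): a world point X has camera coordinates R X + t. Camera axes: x right, y down, z forward; pixel columns grow to the right and rows downward; lengths in m; the calibration is good to about 2 mm. A picture is of the moment at which its call begins. get_calibration takes no time and is no camera call.
- manip.sign_off(): hands the job in, once; it reports no verdict.
Trained networks look in the newest picture that a camera, given by its name, has taken for a name from the list of things; names that differ only in an ending like _2 or _b are one class to them, and where a whole thing is asked for, a point or a joint stands for the part that bears it (a point fixed in the world has none). Each returns a list of dicts, best first, with "score" (0 to 1); they miss things now and then, are a little off and sometimes report something else, mostly with a low value. They report only what shows in the picture. A call takes as long as a camera call.
- finder.find_in(camera, name): "pixel" ([column, row] in pixels, amid what is visible of it).
The state is a dict: "time": time; "qpos": joint angles; "qd": joint speeds; "tau": joint torques, N m; "tcp_pos": TCP position; "eef_rot": TCP orientation; "wrist_force": force on the tool from outside, world axes, zero at the start; "torque": the same for the moment, N m; "width": finger opening in m.
Only numpy, scipy, OpenCV 4.12 (cv2) and the standard library are available. Lean on these libraries where they do the work, as an engineer would, in place of code of your own. Each camera call takes 0.05 s, during which the arm holds its last target. There are 200 camera calls.

## Working session

There is one attempt and no reset: what is moved stays moved. The work goes in short steps, Python scripts to look and compute and a shell command to move; the robot and the scene stay as the last step left them, time stands still between calls to the robot, and variables do not carry over. Pictures are saved under pics/ and viewed, about 8 in all and at most 12, crops included, and the job is handed in when it is done.

```bash
mkdir -p pics; cat > h.py <<'E'
import numpy as np, cv2
from workcell import manip, snapshot, get_calibration, finder
from scipy.spatial.transform import Rotation as Rt
def K(n):
    c=get_calibration(n); f=200/np.tan(np.radians(c['vfov'])/2)
    return np.array([[f,0,c['cx']],[0,f,c['cy']],[0,0,1.]]),np.array(c['dist'],float),np.array(c['R']),np.array(c['t'])
def ray(n,px):
    k,d,R,t=K(n); u=cv2.undistortPoints(np.array(px,float).reshape(-1,1,2),k,d).reshape(-1,2)
    return np.c_[u,np.ones(len(u))]@R, -R.T@t
def at_z(n,px,z):
    r,o=ray(n,px); return o+r*((z-o[2])/r[:,2])[:,None]
def cloud(n,depth):
    v,u=np.mgrid[0:400,0:640]; r,o=ray(n,np.c_[u.ravel(),v.ravel()])
    P=(o+r*depth.ravel()[:,None]).reshape(400,640,3); P[depth==0]=np.nan; return P
def proj(n,X):
    k,d,R,t=K(n); return cv2.projectPoints(np.array(X,float).reshape(-1,3),cv2.Rodrigues(R)[0],t,k,d)[0].reshape(-1,2)
def tool(p):  # world target TCP -> dp mm in current tool axes
    s=manip.observe(); q=s['eef_rot']; R=Rt.from_quat([q[1],q[2],q[3],q[0]])
    return R.inv().apply(np.array(p)-s['tcp_pos'])*1000, R
E
python3 - <<'E'
from h import *
np.set_printoptions(precision=4,suppress=True)
for n in('top','side'):
    im,d=snapshot(n); cv2.imwrite(f'pics/{n}0.png',im[:,:,::-1]); np.savez(f'{n}0.npz',im=im,d=d)
    P=cloud(n,d); print(n,'cam',ray(n,[[320,200]])[1])
    for k in['clean_filter_c','clean_tab','stained_a_c','slot','garden','switch_press','pump_switch','rack']:
        try:
            for r in finder.find_in(n,k)[:3]:
                c,w=map(int,r['pixel']); print(k,round(r['score'],2),np.round(r['pixel'],1),P[w,c])
        except Exception as e: print(k,e)
s=manip.observe(); print(s)
E
```

```text
top cam [ 0.3053 -0.0697  1.3226]
clean_filter_c 0.73 [380.3 171.2] [ 0.5868 -0.2737  0.1265]
clean_tab 0.69 [428.  175.8] [ 0.5948 -0.4453  0.0221]
clean_tab 0.56 [381.5 167.7] [ 0.5957 -0.275   0.1396]
clean_tab 0.17 [261.1 143.2] [0.6715 0.0726 0.1539]
stained_a_c 0.68 [388.  195.8] [ 0.5122 -0.291   0.1394]
slot 0.78 [222.8 174.8] [0.5865 0.1883 0.135 ]
slot 0.67 [430.3 177.3] [ 0.5886 -0.452   0.0198]
slot 0.18 [259.9 145.1] [0.667  0.079  0.1496]
garden 0.91 [217.8 174.7] [0.5874 0.2033 0.1325]
switch_press 0.63 [262.5 144.7] [0.6689 0.0699 0.1523]
switch_press 0.48 [383.8 173.1] [ 0.5856 -0.2861  0.1046]
pump_switch 0.52 [377.9 206.8] [ 0.501  -0.2791  0.0037]
pump_switch 0.51 [262.2 144.1] [0.6689 0.0699 0.1523]
pump_switch 0.38 [219.2 172. ] [0.5931 0.1975 0.1331]
rack 0.83 [377.9 205.2] [ 0.5038 -0.2788  0.0065]
side cam [ 0.201  -0.8922  0.9877]
clean_filter_c 0.87 [382.2 256.9] [ 0.5905 -0.296   0.09  ]
clean_tab 0.84 [384.9 256. ] [ 0.5894 -0.3068  0.1033]
stained_a_c 0.75 [355.9 270.1] [ 0.5125 -0.3012  0.0756]
stained_a_c 0.7 [416.7 213.7] [ 0.7479 -0.1962  0.0916]
slot 0.78 [321.8 154.1] [0.5759 0.1003 0.1339]
garden 0.94 [319.6 153. ] [0.5739 0.1127 0.1293]
switch_press 0.76 [354.1 150.8] [0.6667 0.0559 0.1554]
pump_switch 0.69 [329.5 279.7] [ 0.4329 -0.3215  0.1053]
pump_switch 0.48 [356.  148.1] [0.6766 0.0629 0.1552]
rack 0.63 [343.9 289.8] [ 0.4823 -0.299   0.0031]
{'time': 0.9, 'qpos': array([-1.3561,  0.1584,  1.597 , -0.    ,  1.3862, -0.2101]), 'qd': array([ 0.0004, -0.0009, -0.0007,  0.0004,  0.0013, -0.0017]), 'tau': array([ -0.0022, -38.5579, -32.2364,   0.0701,   0.0308,  -0.    ]), 'tcp_pos': array([ 0.2369, -0.5239,  0.4047]), 'eef_rot': array([-0.    ,  0.9775,  0.2108, -0.    ]), 'wrist_force': array([-0.0158, -0.8821, -0.1564]), 'torque': array([0.0037, 0.0004, 0.0403]), 'width': 0.09186233653790755}
```

View pics/top0.png

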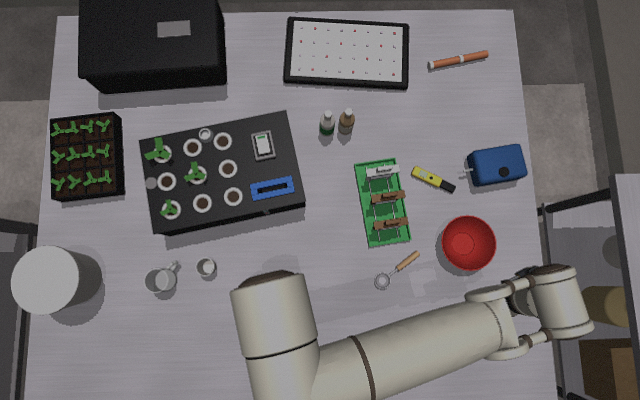

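View pics/side0.png

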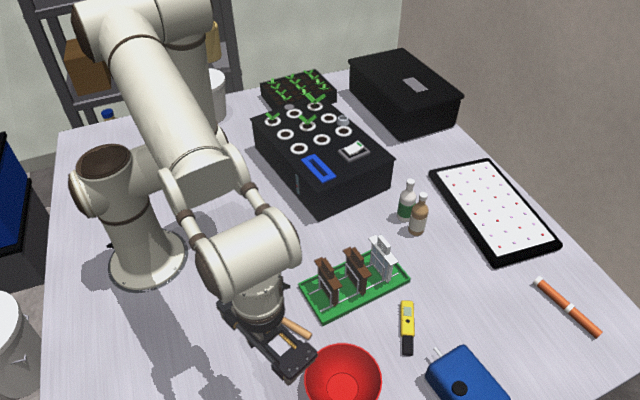

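```bash
python3 - <<'E'
from h import *
np.set_printoptions(precision=4,suppress=True)
for n in('top','side'):
    z=np.load(f'{n}0.npz'); im=z['im'].astype(int); P=cloud(n,z['d']); r,g,b=im[...,0],im[...,1],im[...,2]
    X,Y,Z=P[...,0],P[...,1],P[...,2]
    def rect(m,zz,name):
        v,u=np.nonzero(m); 
        if len(u)<5: print(name,'few');return
        c=m.astype(np.uint8); cs,_=cv2.findContours(c,cv2.RETR_EXTERNAL,cv2.CHAIN_APPROX_NONE); 
        c=max(cs,key=cv2.contourArea).reshape(-1,2)
        W=at_z(n,c,zz)[:,:2].astype(np.float32)*1000
        print(n,name,len(u),'z med',np.nanmedian(Z[m]),cv2.minAreaRect(W))
    box=lambda x0,x1,y0,y1:(X>x0)&(X<x1)&(Y>y0)&(Y<y1)
    m=(b>120)&(b>r+50)&(Z>.1)&(Y>-.1)&(X<.75); rect(m,.136,'bezel')
    m=(Z>.12)&(Z<.145)&box(.35,.85,-.1,.5); rect(m,.130,'deck')
    m=(Z>.137)&(Z<.18)&box(.62,.73,.03,.12); rect(m,.144,'pod')
    m=(r>190)&(Z>.145)&box(.6,.75,.0,.15); rect(m,.156,'rocker')
    wf=(np.minimum(np.minimum(r,g),b)>100)&box(.54,.64,-.36,-.2)
    rect(wf&(Z>.085)&(Z<.112),.105,'flange'); rect(wf&(Z>.118),.139,'tab')
    m=(g>r+40)&(g>b+30)&box(.3,.7,-.45,-.15)&(Z<.04); rect(m,.018,'rack')
im=cv2.imread('pics/top0.png'); s=cv2.imread('pics/side0.png')
a=cv2.resize(im[130:260,340:430],None,fx=4.4,fy=4.4,interpolation=2); c=cv2.resize(s[225:315,300:400],None,fx=3.9,fy=3.9,interpolation=2)
e=cv2.resize(im[120:215,235:310],None,fx=3.9,fy=3.9)
cv2.imwrite('pics/crop.png',cv2.hconcat([cv2.copyMakeBorder(q,0,600-q.shape[0],0,0,0) for q in(a,c)])[:, :800])
E
```

```text
top bezel 552 z med 0.13520721932410573 ((542.5259399414062, 44.244285583496094), (50.65590286254883, 122.7935791015625), 10.962076187133789)
top deck 13435 z med 0.129904113070197 ((598.6981201171875, 192.53892517089844), (287.0251159667969, 445.03851318359375), 10.95874309539795)
top pod 583 z med 0.14611321837675395 ((667.2982788085938, 68.52580261230469), (84.45699310302734, 61.42251968383789), 10.979780197143555)
rocker few
top flange 170 z med 0.10430490056079778 ((593.5185546875, -285.01263427734375), (23.88546371459961, 101.0604476928711), 6.9605255126953125)
top tab 56 z med 0.13776400938434907 ((593.7864379882812, -285.318115234375), (12.216618537902832, 39.91836166381836), 4.534874439239502)
top rack 2135 z med 0.0040268840007151585 ((514.8798828125, -293.67132568359375), (268.99554443359375, 134.68048095703125), 7.75169563293457)
side bezel 400 z med 0.13646440260387388 ((543.3744506835938, 43.12925720214844), (52.15496826171875, 127.35841369628906), 11.183029174804688)
side deck 6948 z med 0.13080347888858374 ((600.4368896484375, 190.38851928710938), (290.820068359375, 454.9354248046875), 10.999833106994629)
side pod 389 z med 0.147146582662676 ((668.7600708007812, 66.19453430175781), (87.83692932128906, 73.45353698730469), 13.138483047485352)
side rocker 112 z med 0.15553083620736008 ((670.0154418945312, 66.83538055419922), (57.16360092163086, 34.679595947265625), 18.90581512451172)
side flange 238 z med 0.10470867895664798 ((594.4063110351562, -286.92333984375), (26.296405792236328, 103.95811462402344), 7.916209697723389)
side tab 129 z med 0.13658869825706732 ((591.1704711914062, -293.5061340332031), (21.87419891357422, 55.775657653808594), 5.743201732635498)
side rack 2181 z med 0.004037564546862549 ((515.6657104492188, -296.41571044921875), (272.39404296875, 136.5714111328125), 6.964349269866943)
```

View pics/crop.png

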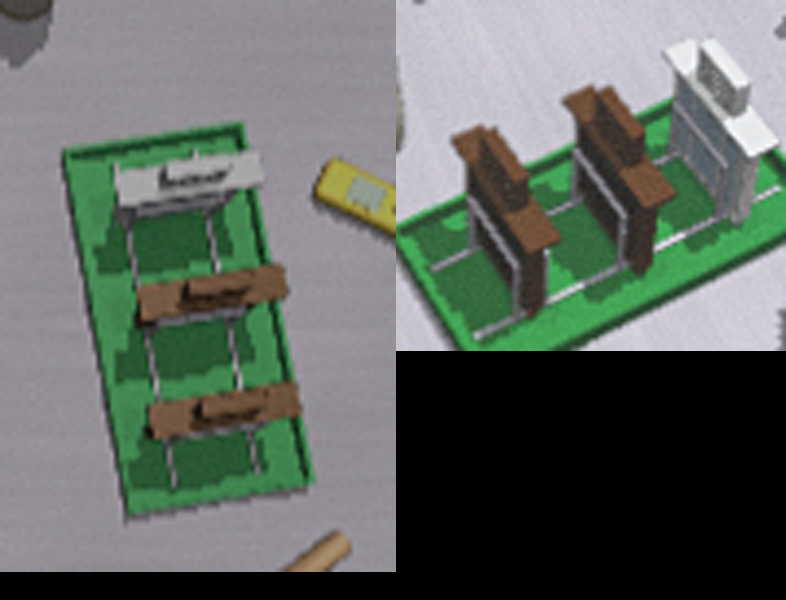

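The clean white filter is in the far bay (top picture ≈ (380,171), tab at ≈ (0.594, −0.286)). The slot bezel is at top pixel ≈ (272,188) and the rocker at ≈ (263,145). Tank yaw is 10.96°, filter yaw about 7.3°.

```bash
python3 - <<'E'
from h import *
print(tool([.594,-.2855,.385])[0])
E
```

```text
[423.56728876 -70.05676194  19.69846749]
```

```bash
python3 -m crank '{"dp":[[50,-8,2],[105,-17,5],[160,-26,7],[215,-35,10],[270,-44,12],[320,-52,15],[370,-61,17],[424,-70,20],[424,-70,20],[424,-70,20],[424,-70,20],[424,-70,20],[424,-70,20],[424,-70,20]],"turn":[[0,0,-0.16],[0,0,-0.32],[0,0,-0.48],[0,0,-0.64],[0,0,-0.8],[0,0,-0.96],[0,0,-1.12],[0,0,-1.274],[0,0,-1.274],[0,0,-1.274],[0,0,-1.274],[0,0,-1.274],[0,0,-1.274],[0,0,-1.274]],"claw":[0.5,0.5,0.5,0.5,0.5,0.5,0.5,0.5,0.5,0.5,0.5,0.5,0.5,0.5]}' 20
python3 - <<'E'
from h import *
np.set_printoptions(precision=4,suppress=True)
d,R=tool([.594,-.2855,.2995]); print(d,R.as_matrix(),manip.observe()['qpos'])
im,_=snapshot('side'); t,_=snapshot('top'); 
cv2.imwrite('pics/a.png',cv2.hconcat([cv2.resize(q[...,::-1],None,fx=3,fy=3,interpolation=2) for q in(im[130:320,290:420],t[100:290,290:420])]))
E
```

```text
time: 2.65
tcp_pos: [0.5942, -0.2856, 0.3849]
eef_rot: [0.0, 0.661, 0.751, 0.0]
wrist_force: [-0.7, 0.7, -0.9]
width: 0.0459
[ 0.1707 -0.1965 85.3502] [[-0.1271  0.9919  0.0001]
 [ 0.9919  0.1271 -0.0001]
 [-0.0001  0.0001 -1.    ]] [-0.631   0.3873  1.3603 -0.      1.3938 -0.7584]
```

View pics/a.png

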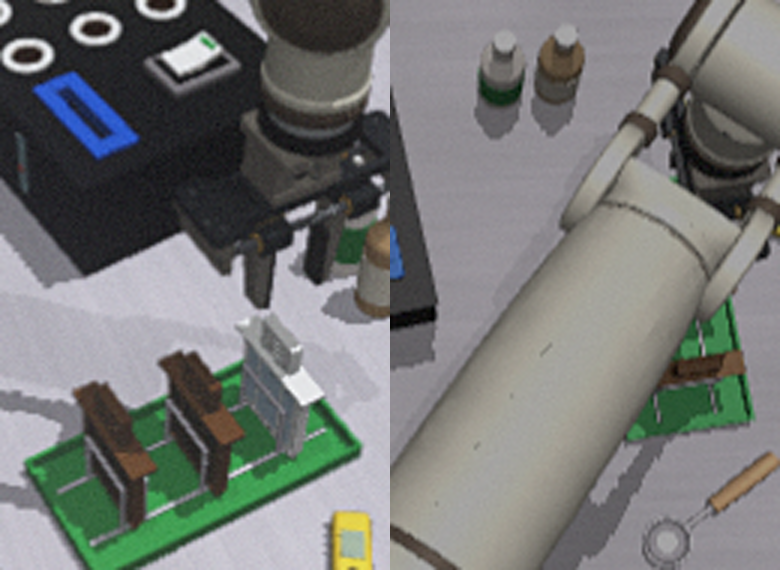

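The side picture shows the open fingers (≈ (260,290) and (320,270) in the crop) straddling above the white tab at (275,340). Next I descend and grip.

```bash
python3 -m crank '{"dp":[[0,0,25],[0,0,50],[0,0,70],[0,0,80],[0,0,85],[0,0,85],[0,0,85],[0,0,85],[0,0,85],[0,0,85],[0,0,85],[0,0,85]],"turn":[[0,0,0],[0,0,0],[0,0,0],[0,0,0],[0,0,0],[0,0,0],[0,0,0],[0,0,0],[0,0,0],[0,0,0],[0,0,0],[0,0,0]],"claw":[0.5,0.5,0.5,0.5,0.5,0.5,0,0,0,0,0,0]}' 40
python3 -m crank '{"dp":[[0,0,0],[0,0,0],[0,0,-10],[0,0,-30],[0,0,-55],[0,0,-80],[0,0,-105],[0,0,-130],[0,0,-150],[0,0,-165],[0,0,-165],[0,0,-165]],"turn":[[0,0,0],[0,0,0],[0,0,0],[0,0,0],[0,0,0],[0,0,0],[0,0,0],[0,0,0],[0,0,0],[0,0,0],[0,0,0],[0,0,0]],"claw":[0,0,0,0,0,0,0,0,0,0,0,0]}'
python3 - <<'E'
from h import *
np.set_printoptions(precision=4,suppress=True)
d,R=tool([.5423,.044,.460]); print(d,R.as_matrix())
im,_=snapshot('side')
cv2.imwrite('pics/b.png',cv2.resize(im[80:320,260:440,::-1],None,fx=2.5,fy=2.5,interpolation=2))
E
```

```text
time: 4.25
tcp_pos: [0.5946, -0.2854, 0.3]
eef_rot: [0.001, 0.66, 0.751, 0.0]
wrist_force: [3.0, 0.6, -0.4]
width: 0.0118
time: 5.75
tcp_pos: [0.5943, -0.2853, 0.4638]
eef_rot: [-0.001, 0.661, 0.751, 0.0]
wrist_force: [0.0, -0.3, -2.1]
width: 0.0118
[333.2798  -9.5821   4.116 ] [[-0.1274  0.9918 -0.0007]
 [ 0.9918  0.1274  0.0008]
 [ 0.0009 -0.0005 -1.    ]]
```

View pics/b.png

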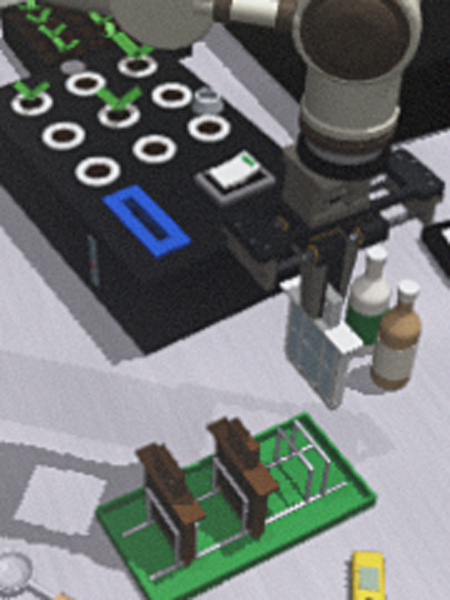

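The filter is held upright and clear of the rack, and both brown filters are still standing. Next I carry it over the slot.

```bash
python3 -m crank '{"dp":[[20,-1,4],[50,-2,4],[90,-3,4],[130,-4,4],[170,-5,4],[210,-6,4],[250,-7,4],[285,-8,4],[310,-9,4],[325,-9.6,4],[333.3,-9.6,4],[333.3,-9.6,4],[333.3,-9.6,4],[333.3,-9.6,4],[333.3,-9.6,4]],"turn":[[0,0,0],[0,0,-0.01],[0,0,-0.02],[0,0,-0.03],[0,0,-0.04],[0,0,-0.05],[0,0,-0.06],[0,0,-0.064],[0,0,-0.064],[0,0,-0.064],[0,0,-0.064],[0,0,-0.064],[0,0,-0.064],[0,0,-0.064],[0,0,-0.064]],"claw":[0,0,0,0,0,0,0,0,0,0,0,0,0,0,0]}'
cat > look.py <<'E'
from h import *
import sys
np.set_printoptions(precision=4,suppress=True)
s=manip.observe(); d,R=tool([.5423,.044,.460]); M=R.as_matrix(); print(d,M[:,0],M[:,2],'yaw y',np.degrees(np.arctan2(M[1,1],M[0,1])))
im,dep=snapshot('side'); P=cloud('side',dep); i=im.astype(int); r,g,b=i[...,0],i[...,1],i[...,2]; Z=P[...,2]
X,Y=P[...,0],P[...,1]
def rect(m,zz,name):
    cs,_=cv2.findContours(m.astype(np.uint8),cv2.RETR_EXTERNAL,cv2.CHAIN_APPROX_NONE); c=max(cs,key=cv2.contourArea).reshape(-1,2)
    print(name,len(c),cv2.minAreaRect((at_z('side',c,zz)[:,:2]*1000).astype(np.float32)))
us=s['tcp_pos'][2]-.201
near=(np.hypot(X-.542,Y-.044)<.09)
w=(np.minimum(np.minimum(r,g),b)>90)&near&(abs(r-b)<60)&(b-r<50)
rect(w&(Z>us-.012)&(Z<us+.014),us+.006,'flange'); 
# flange edge pixels fit: model outline overlay
T=np.array(s['tcp_pos']); th=np.radians(10.97); ex=np.array([np.cos(th),np.sin(th),0]); ey=np.array([-np.sin(th),np.cos(th),0])
v=im[...,::-1].copy(); v=cv2.resize(v,None,fx=5,fy=5,interpolation=cv2.INTER_CUBIC)
def poly(c,hx,hy,z,col):
    q=np.array([c[:2].tolist()+[z]])+np.array([a*hx*ex+e*hy*ey for a,e in((1,1),(1,-1),(-1,-1),(-1,1))])
    cv2.polylines(v,[np.round(proj('side',q)*5+2).astype(int)],True,col,1,cv2.LINE_AA)
poly(T,.012,.051,us+.006,(0,255,0)); poly(T,.022,.006,us+.006,(0,255,0)) if 0 else None
poly(T,.003,.038,us-.095,(0,255,255)); S=np.array([.5423,.044,0]); poly(S,.025,.062,.136,(0,0,255)); poly(S,.008,.044,.136,(0,0,255))
c=proj('side',[[.5423,.044,.18]])[0]*5; x,y=int(c[0]),int(c[1]); cv2.imwrite(sys.argv[1],v[max(0,y-300):y+300,max(0,x-300):x+300])
E
python3 look.py pics/c.png
```

```text
time: 7.68
tcp_pos: [0.5423, 0.0437, 0.46]
eef_rot: [-0.001, 0.636, 0.771, 0.0]
wrist_force: [0.8, -0.2, -1.6]
width: 0.0119
[ 0.3357  0.0273 -0.0489] [-0.1901  0.9818  0.0013] [-0.001   0.0011 -1.    ] yaw y 10.956488319738124
flange 38 ((544.9993286132812, 12.149351119995117), (25.888065338134766, 59.94451141357422), 9.963703155517578)
```

View pics/c.png

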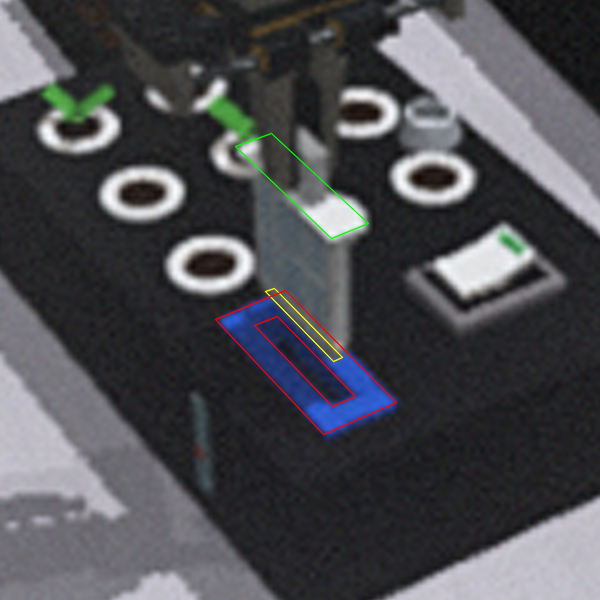

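The model outlines match the picture to within about a pixel: flange at (300,190), bezel at (305,365). I'll start lowering and watch the force.

```bash
python3 -m crank '{"dp":[[0.3,0,5],[0.3,0,12],[0.3,0,20],[0.3,0,26],[0.3,0,30],[0.3,0,34],[0.3,0,38],[0.3,0,42],[0.3,0,44],[0.3,0,44],[0.3,0,44]],"turn":[[0,0,0],[0,0,0],[0,0,0],[0,0,0],[0,0,0],[0,0,0],[0,0,0],[0,0,0],[0,0,0],[0,0,0],[0,0,0]],"claw":[0,0,0,0,0,0,0,0,0,0,0]}'
python3 look.py pics/d.png; python3 -c "
from h import *;print(manip.observe()['torque'])"
```

```text
time: 9.1
tcp_pos: [0.5423, 0.0441, 0.4161]
eef_rot: [-0.001, 0.636, 0.771, 0.0]
wrist_force: [0.5, 0.0, -2.0]
width: 0.0118
[ -0.0338  -0.0059 -43.9471] [-0.1902  0.9818  0.0013] [-0.0007  0.0012 -1.    ] yaw y 10.961751307901329
flange 34 ((545.836181640625, 11.284027099609375), (27.71588706970215, 58.09189987182617), 7.954662799835205)
[ 0.02362561 -0.35338831 -0.0373512 ]
```

View pics/d.png

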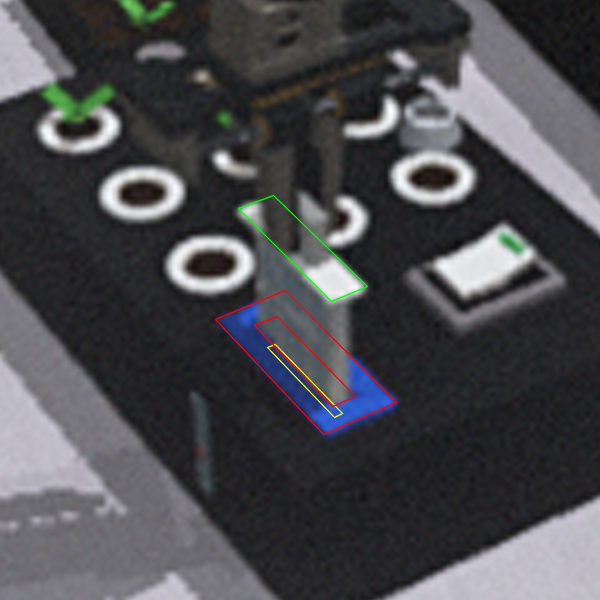

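The plate is about 16 mm into the slot with no side load. I'll push on through the flap.

```bash
python3 -m crank '{"dp":[[0,0,5],[0,0,12],[0,0,20],[0,0,28],[0,0,36],[0,0,44],[0,0,52],[0,0,60],[0,0,67],[0,0,72],[0,0,74],[0,0,74],[0,0,74]],"turn":[[0,0,0],[0,0,0],[0,0,0],[0,0,0],[0,0,0],[0,0,0],[0,0,0],[0,0,0],[0,0,0],[0,0,0],[0,0,0],[0,0,0],[0,0,0]],"claw":[0,0,0,0,0,0,0,0,0,0,0,0,0]}'
python3 -m crank '{"dp":[[0,0,2],[0,0,3],[0,0,4],[0,0,5],[0,0,5]],"turn":[[0,0,0],[0,0,0],[0,0,0],[0,0,0],[0,0,0]],"claw":[0,0,0,0,0]}'
```

```text
time: 10.78
tcp_pos: [0.5424, 0.0442, 0.3419]
eef_rot: [-0.0, 0.636, 0.771, 0.001]
wrist_force: [5.2, -0.0, -3.3]
width: 0.0118
time: 11.4
tcp_pos: [0.5424, 0.0442, 0.337]
eef_rot: [-0.0, 0.636, 0.771, 0.001]
wrist_force: [3.3, 0.7, 0.6]
width: 0.0118
```

```bash
python3 -m crank '{"dp":[[0,0,0.7],[0,0,1.4],[0,0,2],[0,0,2]],"turn":[[0,0,0],[0,0,0],[0,0,0],[0,0,0]],"claw":[0,0,0,0]}'
python3 look.py pics/e.png
```

```text
time: 11.9
tcp_pos: [0.5425, 0.0442, 0.3369]
eef_rot: [-0.0, 0.636, 0.772, 0.0]
wrist_force: [-1.8, 1.7, 12.5]
width: 0.0116
[  -0.115    -0.1605 -123.0658] [-0.1905  0.9817  0.0008] [ 0.0004  0.0009 -1.    ] yaw y 10.979998867010044
flange 34 ((546.736572265625, 14.980247497558594), (24.56270980834961, 51.040550231933594), 12.182416915893555)
```

View pics/e.png

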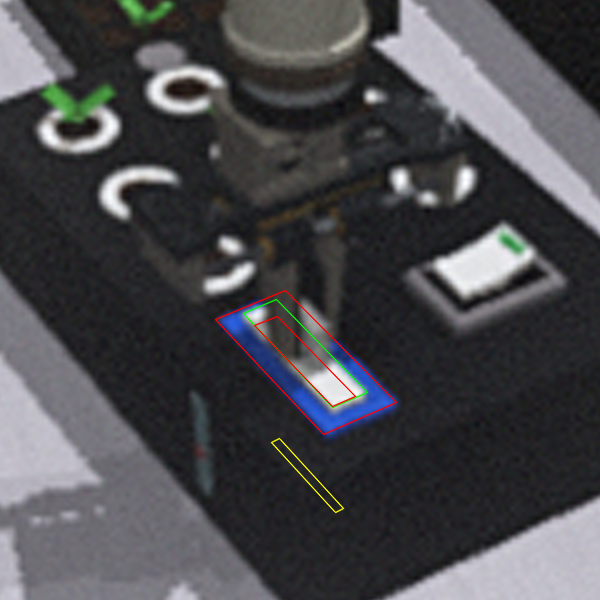

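The filter is home: the flange covers the slot within the bezel, there is a hard stop at TCP z 0.337, and 12.5 N is pushing back. Next I release and lift.

```bash
python3 -m crank '{"dp":[[0,0,0],[0,0,0],[0,0,0],[0,0,0],[0,0,-10],[0,0,-30],[0,0,-60],[0,0,-90],[0,0,-110],[0,0,-110]],"turn":[[0,0,0],[0,0,0],[0,0,0],[0,0,0],[0,0,0],[0,0,0],[0,0,0],[0,0,0],[0,0,0],[0,0,0]],"claw":[0.35,0.35,0.35,0.35,0.35,0.35,0.35,0.35,0.35,0.35]}'
python3 - <<'E'
from h import *
np.set_printoptions(precision=4,suppress=True)
print(tool([.6878,.0722,.395]))
im,dep=snapshot('side'); P=cloud('side',dep); i=im.astype(int); X,Y,Z=P[...,0],P[...,1],P[...,2]
w=(i.min(-1)>120)&(np.hypot(X-.542,Y-.044)<.07)
h=Z[w]; print(len(h),np.histogram(h,np.arange(.13,.185,.005)))
f=w&(Z<.15); print('flange z',np.median(Z[f]))
E
```

```text
time: 13.2
tcp_pos: [0.5428, 0.0441, 0.4494]
eef_rot: [0.002, 0.636, 0.772, 0.002]
wrist_force: [-0.7, 0.0, -0.6]
width: 0.0326
(array([ -0.0341, 147.4471,  55.1552]), Rotation.from_matrix(array([[-0.1905,  0.9817,  0.005 ],
                            [ 0.9817,  0.1905,  0.0002],
                            [-0.0008,  0.0049, -1.    ]])))
783 (array([ 1, 15, 99, 15,  0,  0,  0,  1, 12, 29]), array([0.13 , 0.135, 0.14 , 0.145, 0.15 , 0.155, 0.16 , 0.165, 0.17 ,
       0.175, 0.18 ]))
flange z 0.14229644522858642
```

```bash
python3 -m crank '{"dp":[[0,20,0],[0,40,0],[0,65,0],[0,90,0],[0,110,5],[0,130,15],[0,140,25],[0,147.4,35],[0,147.4,45],[0,147.4,55],[0,147.4,55],[0,147.4,55]],"turn":[[0,0,0.17],[0,0,0.34],[0,0,0.51],[0,0,0.68],[0,0,0.85],[0,0,1.02],[0,0,1.19],[0,0,1.36],[0,0,1.53],[0,0,1.571],[0,0,1.571],[0,0,1.571]],"claw":[0,0,0,0,0,0,0,0,0,0,0,0]}' 20
python3 - <<'E'
from h import *
np.set_printoptions(precision=4,suppress=True)
print(tool([.6878,.0722,.345]))
E
```

```text
time: 14.75
tcp_pos: [0.6872, 0.0723, 0.3926]
eef_rot: [-0.0, 0.995, 0.096, 0.001]
wrist_force: [0.3, 0.6, -0.0]
width: 0.0004
(array([ 0.4802,  0.1974, 47.5841]), Rotation.from_matrix(array([[ 0.9816,  0.191 ,  0.0013],
                            [ 0.191 , -0.9816,  0.0007],
                            [ 0.0014, -0.0004, -1.    ]])))
```

```bash
python3 -m crank '{"dp":[[0.5,0,10],[0.5,0,22],[0.5,0,32],[0.5,0,38],[0.5,0,40],[0.5,0,42],[0.5,0,44],[0.5,0,46],[0.5,0,47],[0.5,0,47]],"turn":[[0,0,0],[0,0,0],[0,0,0],[0,0,0],[0,0,0],[0,0,0],[0,0,0],[0,0,0],[0,0,0],[0,0,0]],"claw":[0,0,0,0,0,0,0,0,0,0]}'
python3 -m crank '{"dp":[[0,0,0.7],[0,0,1.4],[0,0,2],[0,0,2]],"turn":[[0,0,0],[0,0,0],[0,0,0],[0,0,0]],"claw":[0,0,0,0]}'
```

```text
time: 16.0
tcp_pos: [0.6878, 0.0723, 0.3455]
eef_rot: [-0.0, 0.995, 0.096, 0.001]
wrist_force: [0.3, 0.6, 1.1]
width: 0.0004
time: 16.5
tcp_pos: [0.6878, 0.0723, 0.3444]
eef_rot: [-0.0, 0.995, 0.096, 0.001]
wrist_force: [-0.7, -0.2, 5.7]
width: 0.0007
```

```bash
python3 -m crank '{"dp":[[0,0,1],[0,0,2],[0,0,2.5],[0,0,2.5]],"turn":[[0,0,0],[0,0,0],[0,0,0],[0,0,0]],"claw":[0,0,0,0]}'
python3 -m crank '{"dp":[[0,0,-5],[0,0,-20],[0,0,-50],[0,0,-90],[-30,0,-130],[-80,0,-170],[-130,0,-190],[-180,0,-200],[-230,0,-200],[-230,0,-200],[-230,0,-200]],"turn":[[0,0,0],[0,0,0],[0,0,0],[0,0,0],[0,0,0],[0,0,0],[0,0,0],[0,0,0],[0,0,0],[0,0,0],[0,0,0]],"claw":[0,0,0,0,0,0,0,0,0,0,0]}'
python3 - <<'E'
from h import *
im,dep=snapshot('side'); P=cloud('side',dep); i=im.astype(int); X,Y,Z=P[...,0],P[...,1],P[...,2]
w=(i.min(-1)>170)&(Z>.147)&(np.hypot(X-.669,Y-.0685)<.04); u=(X[w]-.669)*.982+(Y[w]-.0685)*.19
for a in range(-30,30,6):
    m=(u*1000>=a)&(u*1000<a+6)
    if m.any(): print(a+3,round(np.median(Z[w][m]),4),m.sum())
cv2.imwrite('pics/f.png',cv2.hconcat([cv2.resize(im[60:360,230:440,::-1],None,fx=1.9,fy=1.9,interpolation=2),cv2.resize(im[120:220,295:425,::-1],(390,570)) if 0 else cv2.resize(im[120:205,300:385,::-1],(390,570),interpolation=2)]))
E
```

```text
time: 17.0
tcp_pos: [0.6878, 0.0724, 0.3444]
eef_rot: [0.0, 0.995, 0.096, 0.001]
wrist_force: [-4.4, 0.4, 11.1]
width: 0.0001
time: 18.38
tcp_pos: [0.4617, 0.0284, 0.5444]
eef_rot: [0.0, 0.995, 0.096, 0.002]
wrist_force: [-0.2, 0.4, 0.2]
width: 0.0007
-27 0.1625 3
-21 0.1625 12
-15 0.1614 9
-9 0.1587 12
-3 0.1567 14
3 0.1555 10
9 0.1554 15
15 0.1547 12
21 0.1527 9
27 0.1532 3
```

View pics/f.png

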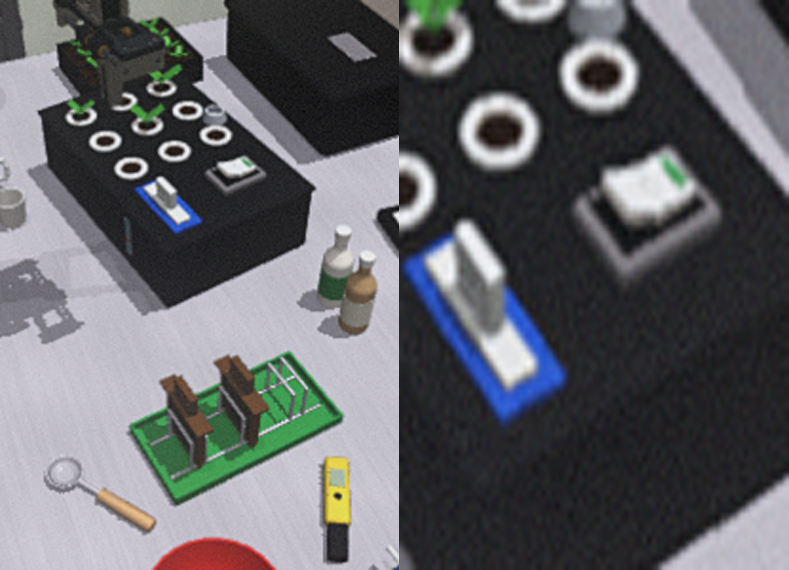

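The filter's flange lies flat inside the blue bezel (right crop ≈ (480,300)). The rocker's green end is down and level (≈ (670,170)), its other end is raised, and everything else is undisturbed. I'm handing in.

```bash
python3 - <<'E'
from h import *
im,dep=snapshot('side'); P=cloud('side',dep); i=im.astype(int); X,Y,Z=P[...,0],P[...,1],P[...,2]
f=(i.min(-1)>120)&(np.hypot(X-.542,Y-.044)<.07)&(Z<.155)&(Z>.137); print(np.median(Z[f]),f.sum())
print(manip.sign_off())
E
```

```text
0.14285808646759213 125
the job is handed in; nothing more can be done
None
```

The clean white filter is fully home in the tank's slot and the pump switch is on. I handed the job in at about 18.5 s.

- **Filter:** I gripped it by its tab, lifted it out of the far bay and pushed it down through the flap. It met a hard stop with 12.5 N pushing back. After release, its flange top measured 142–143 mm high, against 142 mm expected when it sits flat on the bezel.
- **Switch:** I pressed the green-marked end to its stop, which met 11 N at 154 mm high, then let go. In the depth image that half is level at about 153–155 mm and the other half is raised to about 162 mm.
- **Everything else:** The last picture shows both stained filters in their bays and everything in view where it was. The gripper was empty and clear of everything, with its fingertips about 0.35 m up.

No final check failed. One automatic measurement of the held flange's position was unusable because it also picked up the filter's side face. I relied on model outlines drawn over the picture instead, and they agreed to within about one pixel.

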